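# Load and lock the drilling jig, then show the bushing to drill through

## Task

Push the pine block along its channel in the drilling jig until it sits fully home against the end stop, then gently press the raised cam lever fully down to lock it; only push and press, do not grip or lift anything, and leave the other things on the bench alone. Then show me which bushing I am to drill through: point straight down with the closed fingertips two or three centimetres above the middle of the widest of the three steel bushings on the bridge, without touching any of them, hold still there for two seconds and finish still pointing.

Things in the scene. Friction and masses are not known exactly. Their poses are not given: they have to be found in the camera images.
- jig: Drilling jig fixed to the bench: plywood base 165 x 332 x 15 mm, two wooden fences 109 mm apart inside (tops 49 mm above the bench), end stop, aluminium bridge, cam lever on the robot-side fence. Origin on the bench under the channel's centre line; y runs along the channel, +y (robot's left) to the open loading end; x points across, away from the robot.
- stop_face (a point): Centre of the end stop's steel face, 32 mm above the bench, at y = -135 mm in the jig's frame. The block is home when its far end meets it, its loading end then 220 mm away, at jig y = +85 mm. The bridge crosses the channel just before it: x = -73..73 mm, y = -107..-63 mm in the jig's frame, top 73 mm above the bench, a cap screw 5 mm high at each end.
- pine_block: Loose pale pine block, 105 (x) x 220 (y) x 42 (z) mm, about 0.35 to 0.7 kg, lying on the jig's base (its underside 15 mm above the bench) between the fences with 2 mm play each side, its far end under the bridge; it starts about 35 to 60 mm short of the stop. Origin at the centre of its underside.
- block_end (a point): Centre of the pine block's end face at the loading end (face towards the jig's +y), half-way up: 36 mm above the bench. Pushing this face towards the jig's -y drives the block home.
- cam_lever (a joint): Angle of the cam lever, rad: 0 = handle level, fully down, locked (a hard stop; the eccentric cam then squeezes the block); larger = raised. It starts at 0.6 to 0.9 and stays where it is left; closing takes 1 to 2 N at the grip, rising to about 6 N over the last 0.3 rad as the cam bites; 15 N is ample.
- lever_pivot (a point): Pivot pin of the cam lever, 80 mm above the bench, above the channel's edge on the robot's side. The pin lies along the jig's y axis; the handle points from it towards the robot (the jig's -x) and swings up and down.
- lever_grip (a point): Point on the middle of the lever's turned wooden handle, 90 mm from the pivot. The handle is 19 mm in diameter at most, and its wooden part runs from 50 to 128 mm from the pivot. There is nothing but bench, or the edge of the jig's base, beneath it; its top is about 89 mm above the bench when fully down.
- bush_wide: The widest of the three round steel drill bushings that stand in a row across the bridge, 40 mm apart between centres; any of the three may be in any place. Head 32 mm in diameter, 20 mm bore, 8 mm high. Origin at the centre of its underside, on the bridge's top (73 mm above the bench); its top is 81 mm above the bench. z up.
- bush_mid: The middle-sized bushing: head 22 mm in diameter, 10 mm bore, 8 mm high; origin at the centre of its underside.
- bush_small: The smallest bushing: head 16 mm in diameter, 5 mm bore, 8 mm high; origin at the centre of its underside.
- mug: Green mug, 86 x 125 x 96 mm, a bystander; origin under its centre.
- mallet: Wooden mallet lying on the bench, 110 x 231 x 60 mm, a bystander.
- sanding_block: Wood and cork sanding block, 63 x 110 x 30 mm, a bystander.
- pencil: Red pencil, 180 mm long, 7 mm thick, a bystander.
- chisel: Chisel with an ash handle, 29 x 260 x 29 mm, a bystander.
- mahogany_offcut: Dark wooden offcut, 45 x 140 x 22 mm, a bystander.
- cream_tray: Empty small card tray, 80 x 120 x 28 mm, a bystander.

How it is judged:
By the outcome, as a careful person would: the job done as asked, in the order asked, and still so for the second after the job is handed in, with the robot touching nothing.
It also fails if it takes over 48 s, if anything falls off the work surface, if the arm or the gripper's body presses on something with over 40 N, if the wrist force passes 120 N, or if a joint passes its speed limit or range.

## Robot

A 6-joint arm with a two-finger parallel gripper is mounted at the origin on the work surface; the furniture and walls round the work are solid. World frame = base frame: x ahead of the robot, y to its left, z up, the work surface at z = 0. Lengths are in m, angles in rad, forces in N, time in s.
With the tool pointing down it reaches from about 0.225 to 0.875 m from the base axis. Payload 3.4 kg.
Tool frame: the origin (TCP) lies at the very end of the fingers, on their centre line; the grasp point (between the pads) lies 19 mm behind it; z points along the fingers, x is the direction in which the jaws open and shut, and the axes are right-handed (so a half turn about z gives the same grasp; the last joint's range is limited). The gripper opens to 85 mm and grips with 20 to 120 N. Pads are 22 mm wide; open, the fingers measure 114 mm over their backs; the gripper's body (76 mm by 85 mm) begins 54 mm behind the grasp point. The pads swing forward as they close: fully open they stand 13 mm farther back than shut.
Start: joints at [1.211, 0.276, 1.505, -0, 1.361, -0.121], TCP at [0.136, 0.559, 0.231] pointing down, gripper open.
Joint ranges: [-2.89, 2.89], [-0.75, 2.08], [0.22, 2.7], [-1.18, 4.32], [0.11, 2.71], [-2.7, 2.7]. Speed limits (rad/s): [2.57, 2.57, 3.14, 3.14, 3.14, 3.14].

## Interface

Orientations are given as [roll, pitch, yaw] about the fixed x, y, z axes, in that order (R = Rz(yaw) Ry(pitch) Rx(roll)).
In Python, from plant import r, vision gives the robot as it stands.
- The arm moves only by the tool apply_moves, never from a script. Its argument "commands" is one flat list of numbers, 4 for each row, row after row: the shift along the tool's x, y, z in m, then the turn about the tool's z in rad. In form: [dx, dy, dz, turn, dx, dy, dz, turn, ...]. A call has 1 to 12 rows; each row shifts and turns the commanded pose from where the row before left it, along the tool's axes as they then stand; what a row does not reach is not made up. A row lasts 1/12 s, in which the tool goes at most 41.7 mm and 7.16 degrees, less where a joint would pass 70% of its speed; a pose out of reach is approached as far as the arm can. A call is refused whole if a number of a shift passes 0.0417 or a number of a turn 0.125, either way. A call with a gripper value outside its range is refused whole. "jaw" is the finger opening in m, from 0 to 0.0854, set as the call begins (left out, the last holds). The fingers move at their own pace and stop on an object; "newtons" is the grip in N (left out, the last holds). Time passes only in rows, so rows that do not move let the fingers close. It gives the time, the measured TCP pose, the force and the opening at its end, in the units of the state.
- r.get_state(): the state, without advancing time (a new reading comes with each control period).
- vision.snapshot(name): name is "side" or "top" or "wrist"; returns a dict with "img" (384x512x3 uint8, red, green, blue), "mtx" (3x3 intrinsics, pixels), "R" (3x3) and "t" (3): a world point X has camera coordinates R X + t. Camera axes: x right, y down, z forward; pixel columns grow to the right and rows downward; lengths in m; the calibration is good to about 2 mm. A picture is of the moment at which its call begins. There is no depth.
- r.job_done(): hands the job in, once; it reports no verdict.
The state is a dict: "clock": time; "q": joint angles; "qvel": joint speeds; "joint_torque": joint torques, N m; "eef_pos": TCP position; "tool_rot": TCP orientation; "force": force on the tool from outside, world axes, zero at the start; "moment": the same for the moment, N m; "gripper_width": finger opening in m.
Only numpy, scipy, OpenCV 4.12 (cv2) and the standard library are available. Lean on these libraries where they do the work, as an engineer would, in place of code of your own. Each camera call takes 0.05 s, during which the arm holds its last target.

## Working session

There is one attempt and no reset: what is moved stays moved. The work goes in short steps, Python scripts to look and compute and a tool call to move; the robot and the scene stay as the last step left them, time stands still between calls to the robot, and variables do not carry over. Pictures are saved under pics/ and viewed, and the job is handed in when it is done.

Besides the shell and the picture viewer there is one more tool, called after ">>>" as name(argument=value, ...) on one line, values as JSON. apply_moves: Moves the arm, as the interface text tells. Its arguments: {"type":"object","properties":{"commands":{"type":"array","items":{"type":"number"}},"jaw":{"type":"number"},"newtons":{"type":"number"}},"required":["commands"]}

```bash
mkdir -p pics; ls; python3 - <<'E'
from plant import r, vision
import cv2
for n in ["side","top","wrist"]:
    s=vision.snapshot(n); cv2.imwrite(f"pics/{n}0.png",s["img"][:,:,::-1])
    import numpy as np
    C=-s["R"].T@s["t"]; print(n,C.round(3),s["mtx"].round(1).tolist(),s["R"].round(3).tolist())
print(r.get_state())
E
```

```text
pics
side [ 0.247 -0.904  0.946] [[394.0, 0.0, 256.4], [0.0, 394.0, 198.6], [0.0, 0.0, 1.0]] [[0.973, -0.23, -0.004], [-0.16, -0.663, -0.731], [0.165, 0.712, -0.682]]
top [0.304 0.026 1.375] [[373.9, 0.0, 260.6], [0.0, 373.9, 188.6], [0.0, 0.0, 1.0]] [[-0.024, -1.0, 0.004], [-0.989, 0.023, -0.146], [0.146, -0.008, -0.989]]
wrist [0.064 0.574 0.374] [[343.0, 0.0, 255.3], [0.0, 343.0, 194.9], [0.0, 0.0, 1.0]] [[0.236, 0.972, -0.003], [0.931, -0.225, 0.286], [0.278, -0.07, -0.958]]
{'clock': 0.15, 'q': array([ 1.21100591e+00,  2.76465012e-01,  1.50584016e+00,  3.43726072e-05,
        1.36067995e+00, -1.20999603e-01]), 'qvel': array([-1.31423634e-04, -1.88862028e-03, -4.43162381e-03,  1.19016299e-03,
       -3.15191480e-05,  2.61460503e-04]), 'joint_torque': array([ 1.16957170e-03, -4.17147195e+01, -2.46030146e+01,  1.04955084e-04,
        7.78211077e-03,  1.07233220e-05]), 'eef_pos': array([0.13586068, 0.55832463, 0.23063056]), 'tool_rot': array([-3.14139122e+00,  1.37822784e-03,  1.33199846e+00]), 'force': array([ 0.84203865,  0.4264266 , -0.44105612]), 'moment': array([-0.05884314,  0.01969872, -0.00839913]), 'gripper_width': 0.08508012117309062}
```

View pics/side0.png

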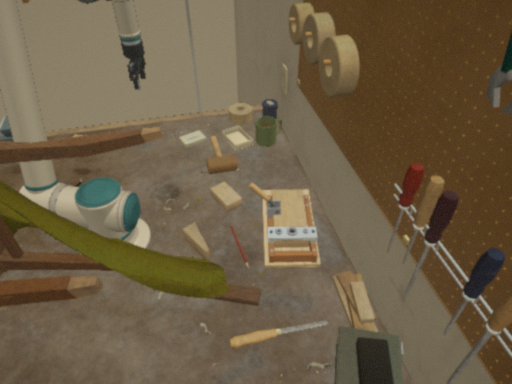

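View pics/top0.png

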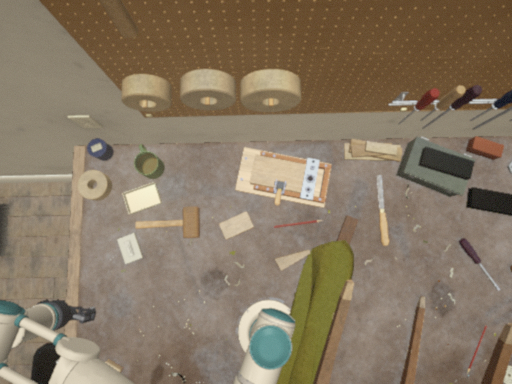

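View pics/wrist0.png

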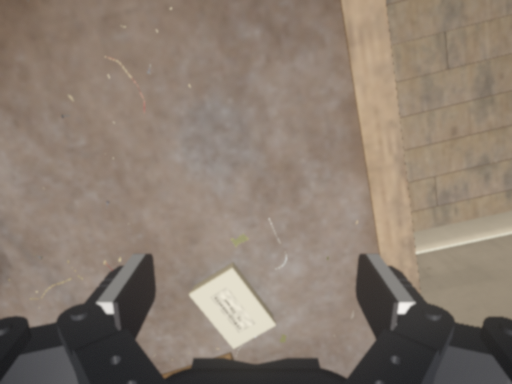

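```bash
cat > h.py <<'E'
from plant import r, vision
import cv2, numpy as np
def ray(s,u,v,z):
    C=-s["R"].T@s["t"]; d=s["R"].T@np.linalg.inv(s["mtx"])@np.array([u,v,1.])
    return C+d*(z-C[2])/d[2]
def proj(s,X):
    c=s["R"]@np.asarray(X,float)+s["t"]; p=s["mtx"]@c; return p[:2]/p[2]
E
python3 - <<'E'
from h import *
a=cv2.imread("pics/top0.png")[138:218,225:345]; cv2.imwrite("pics/top0z.png",cv2.resize(a,None,fx=6,fy=6,interpolation=cv2.INTER_CUBIC))
a=cv2.imread("pics/side0.png")[175:275,235:335]; cv2.imwrite("pics/side0z.png",cv2.resize(a,None,fx=6,fy=6,interpolation=cv2.INTER_CUBIC))
E
```

```text
(no output)
```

View pics/top0z.png

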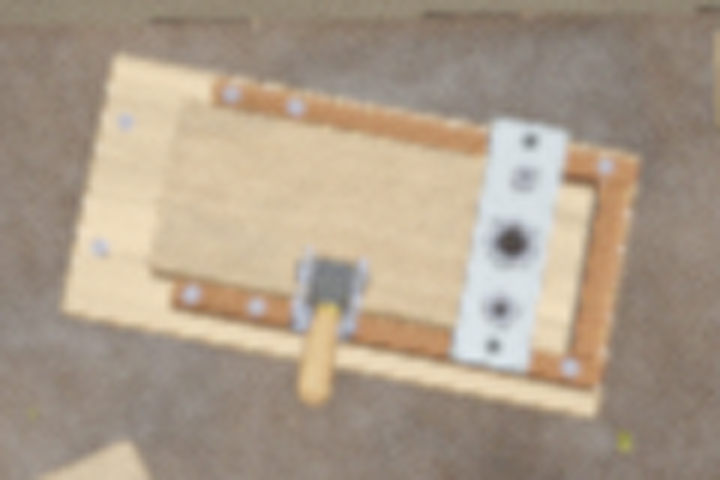

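View pics/side0z.png

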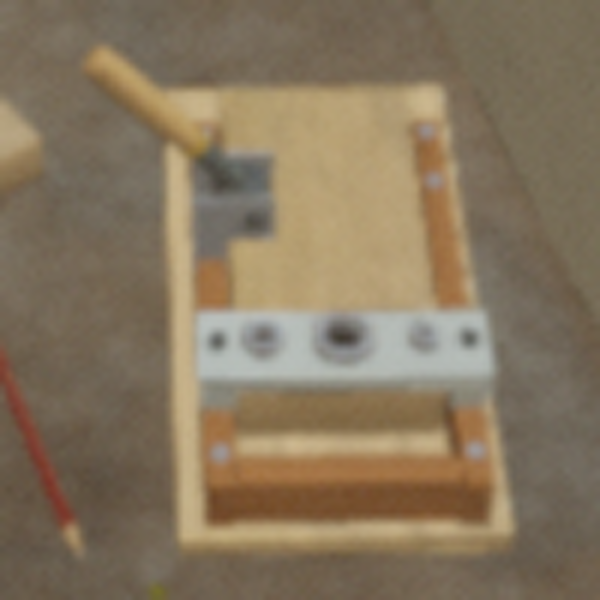

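```bash
python3 - <<'E'
from h import *
s=vision.snapshot("top"); q=vision.snapshot("side")
def zt(x,y,z): return ray(s,225+(x+.5)/6-.5,138+(y+.5)/6-.5,z)
def zs(x,y,z): return ray(q,235+(x+.5)/6-.5,175+(y+.5)/6-.5,z)
for n,p in dict(scrF=(530,140,.078),scrN=(493,345,.078),wide=(511,243,.081),mid=(500,309,.081),small=(524,180,.081),cLT=(118,55,.015),cLB=(65,315,.015),cRB=(600,415,.015),stopR=(640,155,.049),stopBR=(600,387,.049),blkFarTop=(182,100,.057),blkNearTop=(150,272,.057),levertip=(313,395,.15),pivot=(330,282,.09)).items(): print("T",n,zt(*p).round(4))
for n,p in dict(scrF=(470,336,.078),scrN=(217,340,.078),wide=(343,338,.081),mid=(263,338,.081),small=(424,335,.081),cLR=(440,90,.015),cRR=(515,545,.015),cRL=(182,545,.015),stopR=(490,490,.049),stopL=(207,490,.049),levertip=(97,60,.15)).items(): print("S",n,zs(*p).round(4))
E
```

```text
T scrF [ 0.5901 -0.172   0.078 ]
T scrN [ 0.4685 -0.145   0.078 ]
T wide [ 0.5281 -0.1577  0.081 ]
T mid [ 0.4892 -0.1496  0.081 ]
T small [ 0.5655 -0.167   0.081 ]
T cLT [0.6641 0.0727 0.015 ]
T cLB [0.5012 0.1081 0.015 ]
T cRB [ 0.4321 -0.2167  0.015 ]
T stopR [ 0.5858 -0.2425  0.049 ]
T stopBR [ 0.4456 -0.2114  0.049 ]
T blkFarTop [0.6242 0.0333 0.057 ]
T blkNearTop [0.5198 0.0546 0.057 ]
T levertip [ 0.4341 -0.0355  0.15  ]
T pivot [ 0.5061 -0.0504  0.09  ]
S scrF [ 0.588 -0.173  0.078]
S scrN [ 0.4657 -0.1464  0.078 ]
S wide [ 0.5257 -0.1622  0.081 ]
S mid [ 0.4873 -0.153   0.081 ]
S small [ 0.5651 -0.1696  0.081 ]
S cLR [0.6606 0.0703 0.015 ]
S cRR [ 0.5886 -0.2555  0.015 ]
S cRL [ 0.4306 -0.2177  0.015 ]
S stopR [ 0.5757 -0.2454  0.049 ]
S stopL [ 0.4436 -0.2138  0.049 ]
S levertip [ 0.4371 -0.008   0.15  ]
```

The two top and side views agree to within about 4 mm. They give a jig yaw of about -0.212 and an origin near (0.545, -0.077). The block end is at jig y ≈ 0.124, so about 39 mm to go. The widest bushing is the middle one, near (0.527, -0.160). I'll turn the tool to line up with the jig and close the jaws.

>>> apply_moves(commands=[0,0,0,0.12,0,0,0,0.12,0,0,0,0.12,0,0,0,0.12,0,0,0,0.12,0,0,0,0.12,0,0,0,0.12,0,0,0,0.12,0,0,0,0.12,0,0,0,0.12,0,0,0,0.12,0,0,0,0.12], jaw=0, newtons=40)

```text
clock: 1.25
eef_pos: [0.136, 0.5586, 0.2312]
tool_rot: [3.141, 0.0, -0.114]
force: [0.6, -0.5, -0.4]
gripper_width: -0.0004
```

>>> apply_moves(commands=[0,0,0,0.104,0,0,0,0])

```text
clock: 1.42
eef_pos: [0.136, 0.5586, 0.2312]
tool_rot: [3.141, 0.0, -0.214]
force: [-0.4, 0.7, 0.5]
gripper_width: 0.0002
```

>>> apply_moves(commands=[0.015,0.01,0,0,0.03,0.0205,0,0,0.03,0.0205,0,0,0.03,0.0205,0,0,0.03,0.0205,0,0,0.03,0.0205,0,0,0.03,0.0205,0,0,0.03,0.0205,0,0,0.03,0.0205,0,0,0.03,0.0205,0,0,0.03,0.0205,0,0,0.03,0.0205,0,0])

```text
clock: 2.42
eef_pos: [0.4247, 0.2544, 0.2315]
tool_rot: [-3.141, -0.0, -0.209]
force: [0.2, 0.9, -0.3]
gripper_width: -0.0
```

>>> apply_moves(commands=[0.03,0.0205,0,0,0.03,0.0205,0,0,0.03,0.0205,0,0,0.03,0.0205,0,0,0.03,0.0205,0,0,0.03,0.0205,0,0,0.009,0.007,0,0,0,0,0,0,0,0,0,0])

```text
clock: 3.17
eef_pos: [0.5808, 0.089, 0.2308]
tool_rot: [-3.141, 0.002, -0.212]
force: [-0.3, 0.7, -0.2]
gripper_width: 0.0002
```

```bash
python3 - <<'E'
from h import *
for n in ["top","wrist"]:
    s=vision.snapshot(n); im=s["img"][:,:,::-1].copy(); 
    if n=="top": im=cv2.resize(im[128:228,215:355],None,fx=5.5,fy=5.5,interpolation=cv2.INTER_CUBIC)
    else: np.savez("w1.npz",**s)
    cv2.imwrite(f"pics/{n}1.png",im)
print(r.get_state()["eef_pos"])
E
```

```text
[0.57995481 0.09013527 0.23121473]
```

View pics/top1.png

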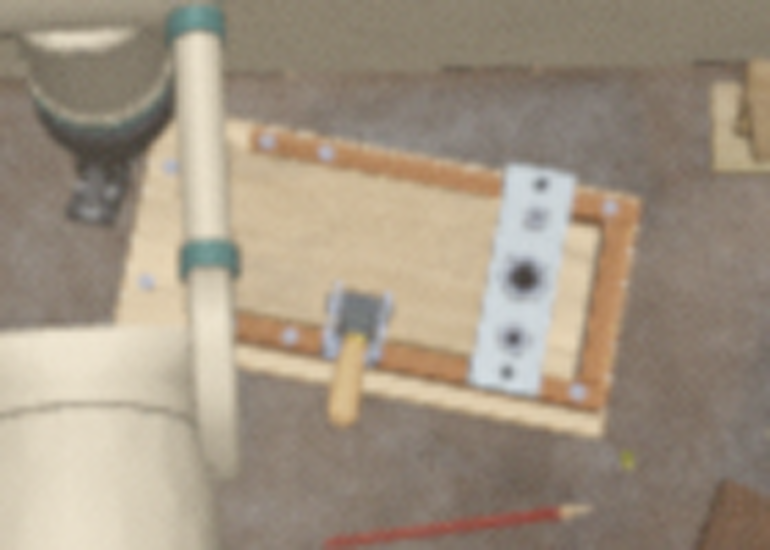

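View pics/wrist1.png

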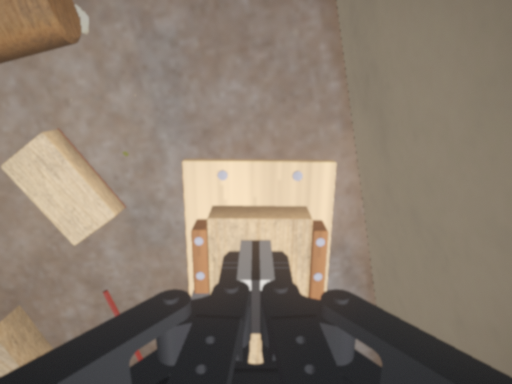

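```bash
python3 - <<'E'
from h import *
s=dict(np.load("w1.npz")); O=np.array([.5449,-.0769]); y=-.212
ex=np.array([np.cos(y),np.sin(y)]); ey=np.array([-ex[1],ex[0]])
for n,u,v,z in [("topL",208,218,.057),("topR",313,218,.057),("botL",211,206,.015),("botR",309,206,.015),("baseL",182,161,.015),("baseR",336,161,.015),("fL",201,222,.049),("fR",319,222,.049)]:
    p=ray(s,u,v,z); d=p[:2]-O; print(n,p.round(4),"jig",(d@ex).round(4),(d@ey).round(4))
E
```

```text
topL [0.5235 0.0532 0.057 ] jig -0.0482 0.1227
topR [0.6248 0.0317 0.057 ] jig 0.0553 0.123
botL [0.5209 0.0521 0.015 ] jig -0.0506 0.1211
botR [0.6268 0.0296 0.015 ] jig 0.0576 0.1214
baseL [0.503  0.1074 0.015 ] jig -0.0797 0.1714
baseR [0.6631 0.0734 0.015 ] jig 0.0839 0.1718
fL [0.5137 0.0478 0.049 ] jig -0.0567 0.1153
fR [0.6308 0.0229 0.049 ] jig 0.063 0.1157
```

>>> apply_moves(commands=[0.003,0,0.02,0,0,0,0.036,0,0,0,0.036,0,0,0,0.036,0,0,0,0.03,0,0,0,0.02,0,0,0,0.015,0,0,0,0.004,0,0,0,0,0])

```text
clock: 4.02
eef_pos: [0.5824, 0.0897, 0.0336]
tool_rot: [3.141, 0.003, -0.21]
force: [0.1, -0.3, -0.4]
gripper_width: -0.0002
```

>>> apply_moves(commands=[0,0.008,0,0,0,0.01,0,0,0,0.008,0,0,0,0.004,0,0,0,0,0,0])

```text
clock: 4.43
eef_pos: [0.5779, 0.0576, 0.0351]
tool_rot: [-3.142, -0.001, -0.214]
force: [-0.7, -0.2, 1.0]
gripper_width: 0.0002
```

>>> apply_moves(commands=[0,0.004,0,0,0,0.0035,0,0,0,0.0035,0,0,0,0.0035,0,0,0,0.0035,0,0,0,0.0035,0,0,0,0.0035,0,0,0,0.003,0,0,0,0.003,0,0,0,0.003,0,0,0,0.002,0,0])

```text
clock: 5.35
eef_pos: [0.5701, 0.0235, 0.0343]
tool_rot: [-3.142, 0.0, -0.212]
force: [1.6, 3.4, 3.1]
gripper_width: 0.0002
```

>>> apply_moves(commands=[0,0.001,0,0,0,0.001,0,0,0,0.001,0,0])

```text
clock: 5.6
eef_pos: [0.5696, 0.0209, 0.0343]
tool_rot: [-3.141, 0.0, -0.212]
force: [1.0, 5.1, 2.2]
gripper_width: 0.0001
```

>>> apply_moves(commands=[0,0.001,0,0,0,0.001,0,0,0,0.001,0,0])

```text
clock: 5.85
eef_pos: [0.5689, 0.018, 0.0343]
tool_rot: [-3.141, 0.0, -0.212]
force: [0.9, 4.4, 2.5]
gripper_width: 0.0002
```

>>> apply_moves(commands=[0,0.0005,0,0,0,0.0005,0,0,0,0.0005,0,0])

```text
clock: 6.1
eef_pos: [0.569, 0.0179, 0.0343]
tool_rot: [-3.139, -0.0, -0.213]
force: [2.9, 9.5, 2.5]
gripper_width: 0.0001
```

>>> apply_moves(commands=[0,0.0005,0,0,0,0.0005,0,0,0,0.0005,0,0])

```text
clock: 6.35
eef_pos: [0.5692, 0.0178, 0.0343]
tool_rot: [-3.136, -0.001, -0.214]
force: [3.3, 13.1, 2.4]
gripper_width: 0.0001
```

>>> apply_moves(commands=[0,0.0005,0,0,0,0.0005,0,0,0,0.0005,0,0])

```text
clock: 6.6
eef_pos: [0.5694, 0.0177, 0.0344]
tool_rot: [-3.134, -0.001, -0.215]
force: [3.6, 19.0, 0.3]
gripper_width: -0.0002
```

>>> apply_moves(commands=[0,-0.006,0,0,0,-0.012,0,0,0,-0.015,0,0,0,-0.005,-0.02,0,0,0,-0.035,0,0,0,-0.035,0,0,0,-0.035,0,0,0,-0.035,0,0,0,-0.03,0,0,0,0,0])

```text
clock: 7.43
eef_pos: [0.5792, 0.05, 0.2309]
tool_rot: [-3.142, -0.012, -0.212]
force: [0.5, -0.1, -0.3]
gripper_width: 0.0003
```

```bash
python3 - <<'E'
from h import *
for n in ["top","side","wrist"]:
    s=vision.snapshot(n); im=s["img"][:,:,::-1].copy(); np.savez(n+"2.npz",**s)
    if n=="top": im=cv2.resize(im[138:218,225:345],None,fx=6,fy=6,interpolation=cv2.INTER_CUBIC)
    if n=="side": im=cv2.resize(im[175:275,235:335],None,fx=6,fy=6,interpolation=cv2.INTER_CUBIC)
    cv2.imwrite(f"pics/{n}2.png",im)
print(r.get_state()["eef_pos"])
E
```

```text
[0.57522864 0.05036385 0.22355918]
```

View pics/top2.png

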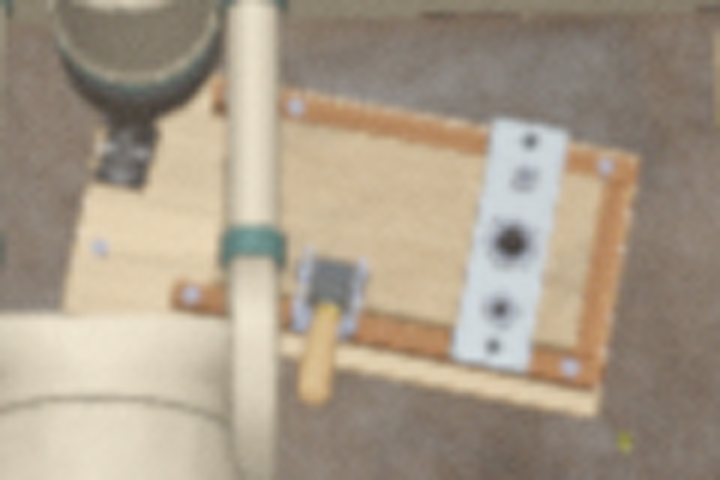

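View pics/side2.png

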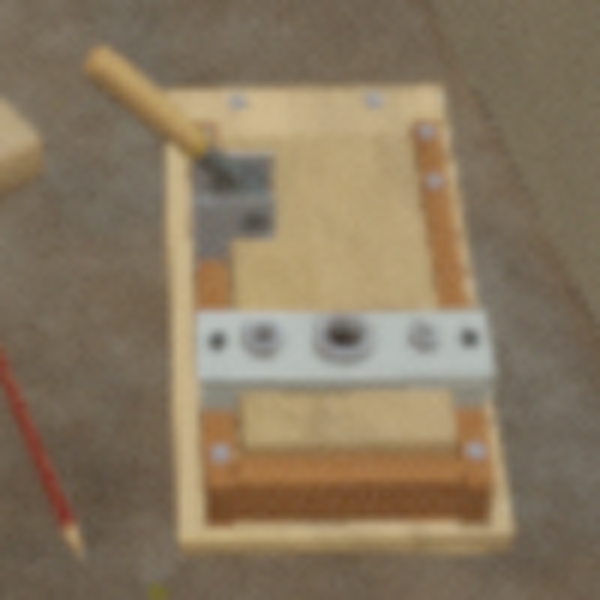

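View pics/wrist2.png

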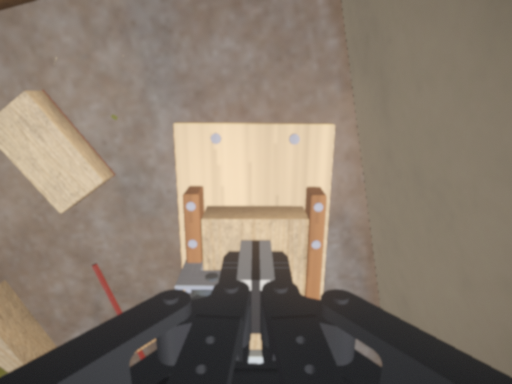

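```bash
python3 - <<'E'
from h import *
T=dict(np.load("top2.npz")); S=dict(np.load("side2.npz")); W=dict(np.load("wrist2.npz")); O=np.array([.5449,-.0769]); y=-.212
ex=np.array([np.cos(y),np.sin(y)]); ey=np.array([-ex[1],ex[0]])
def tri(a,b):
    P=lambda s:s["mtx"]@np.c_[s["R"],s["t"]]
    ua=np.array([225+(a[0]+.5)/6-.5,138+(a[1]+.5)/6-.5]);ub=np.array([235+(b[0]+.5)/6-.5,175+(b[1]+.5)/6-.5])
    X=cv2.triangulatePoints(P(T),P(S),ua,ub)[:,0]; X=X[:3]/X[3]
    print(X.round(4),"jig",((X[:2]-O)@ex).round(4),((X[:2]-O)@ey).round(4),"err",(proj(T,X)-ua).round(1),(proj(S,X)-ub).round(1)); return X
a=tri((314,394),(98,58)); b=tri((326,311),(200,147)); w=tri((511,243),(343,338))
d=a-b; print(np.linalg.norm(d), np.arctan2(d[2],-(d[:2]@ex)), d[:2]@ey)
for u,v in [(207,219),(308,219)]:
    p=ray(W,u,v,.057); dd=p[:2]-O; print(dd@ex,dd@ey)
p=ray(W,174,123,.015)[:2]-O; print(p@ex,p@ey); p=ray(W,335,124,.015)[:2]-O; print(p@ex,p@ey)
E
```

```text
[ 0.4319 -0.0348  0.175 ] jig -0.1193 0.0174 err [ 0. -0.] [-0.  0.]
[ 0.484  -0.046   0.1136] jig -0.066 0.0174 err [-0.1  0.5] [ 0.5 -0.1]
[ 0.528  -0.1582  0.0764] jig 0.0006 -0.083 err [-0.   0.3] [ 0.3 -0.1]
0.08131872602680246 0.85692275360825 -6.232825073341843e-05
-0.043351071518584784 0.08414416733159849
0.05453789237066095 0.08417957208153945
-0.07885211413846505 0.17185413286836457
0.08421675428523338 0.17098282299684991
```

Side view: the block's far end now meets the end stop with no gap, and its loading end measures jig y = 0.084 (expected 0.085). The lever sits at jig y 0.0174 with an angle of 0.857 rad. Next I'll go above the grip.

>>> apply_moves(commands=[-0.008,0.011,0,0,-0.015,0.021,0,0,-0.02,0.027,0,0,-0.02,0.027,0,0,-0.013,0.018,0,0,-0.007,0.0093,0,0,0,0,0,0,0,0,0,0,0,0,0,0])

```text
clock: 8.33
eef_pos: [0.4718, -0.0422, 0.224]
tool_rot: [-3.141, -0.0, -0.212]
force: [0.2, -0.3, -0.6]
gripper_width: -0.0001
```

```bash
python3 - <<'E'
from h import *
for n in ["wrist","side"]:
    s=vision.snapshot(n); im=s["img"][:,:,::-1].copy(); np.savez(n+"3.npz",**s)
    if n=="side": im=cv2.resize(im[135:275,215:355],None,fx=4,fy=4,interpolation=cv2.INTER_CUBIC)
    cv2.imwrite(f"pics/{n}3.png",im)
O=np.array([.5449,-.0769]); y=-.212
ex=np.array([np.cos(y),np.sin(y)]); ey=np.array([-ex[1],ex[0]])
e=r.get_state()["eef_pos"];print(e,(e[:2]-O)@ex,(e[:2]-O)@ey)
E
```

```text
[ 0.47195236 -0.04194991  0.22400315] -0.07866852931191944 0.01881830846106864
```

View pics/wrist3.png

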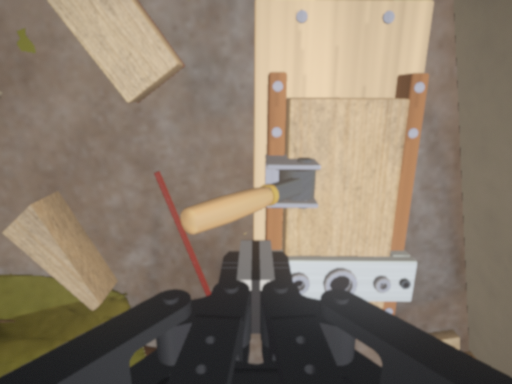

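View pics/side3.png

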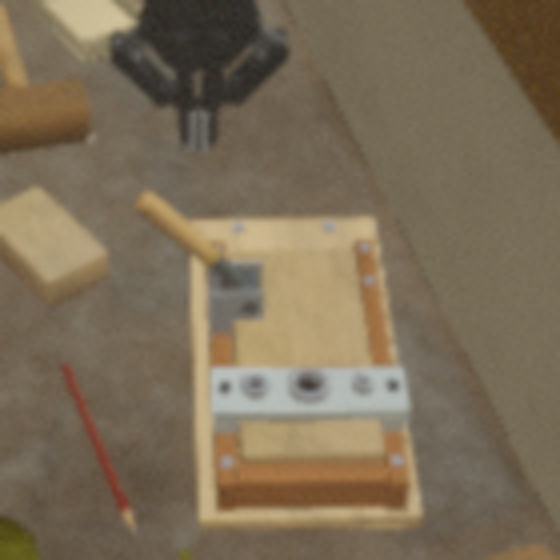

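```bash
python3 - <<'E'
from h import *
W=dict(np.load("wrist3.npz")); O=np.array([.5449,-.0769]); y=-.212
ex=np.array([np.cos(y),np.sin(y)]); ey=np.array([-ex[1],ex[0]])
g=lambda x,yy,z: np.r_[O+x*ex+yy*ey,z]
for p in [(-.035,.0174,.08),(-.068,.0174,.118),(-.094,.0174,.148),(-.119,.0174,.177)]: print(p,proj(W,g(*p)).round(0))
print(proj(W,r.get_state()["eef_pos"]))
p=ray(W,340,282,.081)[:2]-O; print("wide jig",p@ex,p@ey, ray(W,340,282,.081))
E
```

```text
(-0.035, 0.0174, 0.08) [307. 180.]
(-0.068, 0.0174, 0.118) [271. 192.]
(-0.094, 0.0174, 0.148) [234. 205.]
(-0.119, 0.0174, 0.177) [189. 220.]
[257.10520736 253.71171792]
wide jig 0.00042464488549227245 -0.08151621598967224 [ 0.52816286 -0.15668059  0.081     ]
```

>>> apply_moves(commands=[0,0,0.012,0,0,0,0.018,0,0,0,0.014,0,0,0,0.008,0,0,0,0,0])

```text
clock: 8.85
eef_pos: [0.4703, -0.0417, 0.1704]
tool_rot: [-3.141, 0.004, -0.211]
force: [-0.7, 0.3, 0.3]
gripper_width: 0.0
```

>>> apply_moves(commands=[0,0,0.005,0,0,0,0.005,0,-0.005,0,0.0045,0,-0.005,0,0.0045,0,-0.0045,0,0.0045,0,-0.004,0,0.0045,0])

```text
clock: 9.35
eef_pos: [0.4526, -0.0385, 0.1444]
tool_rot: [-3.141, -0.001, -0.212]
force: [-0.3, -0.3, 1.9]
gripper_width: 0.0001
```

>>> apply_moves(commands=[-0.003,0,0.0045,0,-0.003,0,0.0045,0,-0.003,0,0.004,0,-0.0025,0,0.004,0,-0.002,0,0.004,0,-0.0015,0,0.004,0,-0.0015,0,0.004,0,-0.0015,0,0.0035,0])

```text
clock: 10.02
eef_pos: [0.435, -0.0348, 0.1113]
tool_rot: [-3.142, 0.001, -0.212]
force: [-1.0, -0.1, 2.9]
gripper_width: 0.0
```

>>> apply_moves(commands=[-0.001,0,0.003,0,-0.001,0,0.003,0,-0.001,0,0.003,0,-0.001,0,0.0025,0,0,0,0,0])

```text
clock: 10.43
eef_pos: [0.4316, -0.034, 0.1001]
tool_rot: [-3.142, -0.001, -0.212]
force: [-1.5, -0.6, 2.0]
gripper_width: -0.0004
```

>>> apply_moves(commands=[0,0,0.002,0,0,0,0.002,0,0,0,0.002,0,0,0,0.002,0])

```text
clock: 10.77
eef_pos: [0.4303, -0.0337, 0.0922]
tool_rot: [-3.141, 0.002, -0.212]
force: [-4.2, 1.1, 7.7]
gripper_width: -0.0001
```

>>> apply_moves(commands=[0,0,0.001,0,0,0,0.001,0,0,0,0.001,0])

```text
clock: 11.02
eef_pos: [0.4299, -0.0336, 0.0891]
tool_rot: [-3.141, 0.003, -0.212]
force: [-3.9, -0.3, 7.6]
gripper_width: 0.0001
```

>>> apply_moves(commands=[0,0,0.0005,0,0,0,0.0005,0,0,0,0,0])

```text
clock: 11.27
eef_pos: [0.4299, -0.0336, 0.0887]
tool_rot: [-3.142, 0.003, -0.212]
force: [-4.9, 1.3, 9.5]
gripper_width: 0.0001
```

>>> apply_moves(commands=[0,0,0.0005,0,0,0,0.0005,0,0,0,0,0])

```text
clock: 11.52
eef_pos: [0.4299, -0.0337, 0.0885]
tool_rot: [3.142, 0.003, -0.212]
force: [-6.9, 1.0, 18.3]
gripper_width: -0.0002
```

>>> apply_moves(commands=[0,0,0.0005,0,0,0,0,0])

```text
clock: 11.68
eef_pos: [0.4299, -0.0336, 0.0884]
tool_rot: [3.142, 0.003, -0.212]
force: [-7.4, 0.9, 21.4]
gripper_width: -0.0001
```

Hard stop reached: z stays at 0.0885 while the force climbs. Lifting off straight up.

>>> apply_moves(commands=[0,0,-0.004,0,0,0,-0.01,0,0,0,-0.02,0,0,0,-0.03,0,0,0,-0.025,0,0,0,-0.01,0,0,0,0,0,0,0,0,0,0,0,0,0])

```text
clock: 12.43
eef_pos: [0.4306, -0.0338, 0.1845]
tool_rot: [-3.141, 0.002, -0.212]
force: [0.4, -0.0, -1.1]
gripper_width: -0.0
```

```bash
python3 - <<'E'
from h import *
for n in ["wrist","side"]:
    s=vision.snapshot(n); im=s["img"][:,:,::-1].copy(); np.savez(n+"4.npz",**s)
    if n=="side": im=cv2.resize(im[175:275,235:335],None,fx=6,fy=6,interpolation=cv2.INTER_CUBIC)
    cv2.imwrite(f"pics/{n}4.png",im)
O=np.array([.5449,-.0769]); y=-.212
ex=np.array([np.cos(y),np.sin(y)]); ey=np.array([-ex[1],ex[0]])
st=r.get_state();e=st["eef_pos"];print(e,st["tool_rot"],(e[:2]-O)@ex,(e[:2]-O)@ey)
g=lambda x,yy,z: np.r_[O+x*ex+yy*ey,z]
for n in ["wrist4","side4"]:
  W=dict(np.load(n+".npz"))
  for p in [(-.035,.0174,.08),(-.163,.0174,.08)]:
    a=proj(W,g(*p)); print(n,a, (a-[235,175])*6)
E
```

```text
[ 0.43045629 -0.03379719  0.18432411] [-3.14142250e+00  3.04030758e-03 -2.12048700e-01] -0.12095104576464591 0.01805708975894553
wrist4 [370.7645724  192.19773262] [814.58743438 103.18639572]
wrist4 [200.64830246 191.91854953] [-206.11018524  101.51129718]
side4 [278.0780216  206.62620819] [258.46812962 189.75724916]
side4 [237.4334119  207.30264874] [ 14.60047138 193.81589245]
```

View pics/wrist4.png

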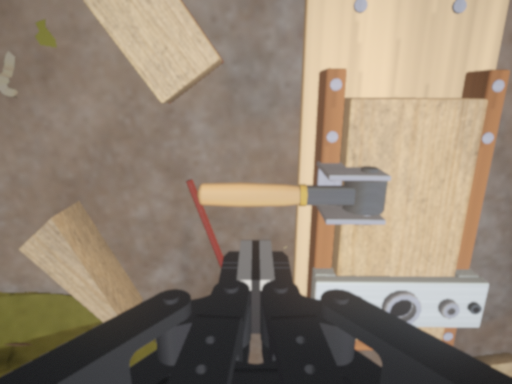

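View pics/side4.png

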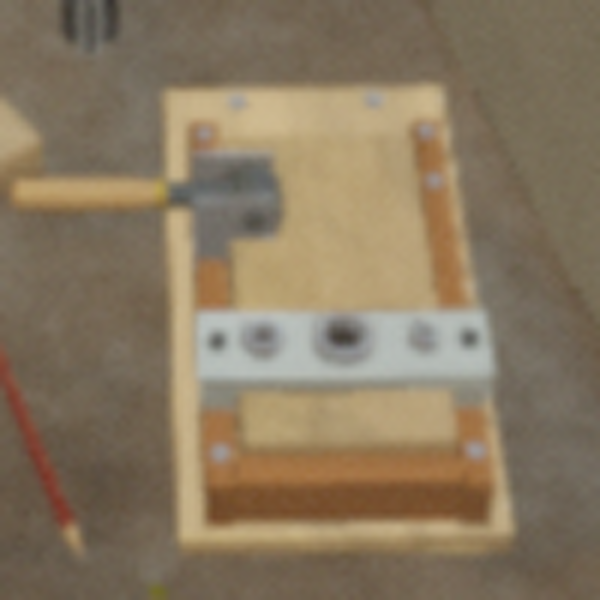

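>>> apply_moves(commands=[0.01,0.0085,0,0,0.02,0.017,0,0,0.028,0.0235,0,0,0.028,0.0235,0,0,0.02,0.017,0,0,0.0115,0.0095,0,0,0.0035,0.003,0,0,0,0,0,0,0,0,0,0])

```text
clock: 13.28
eef_pos: [0.5275, -0.1589, 0.1849]
tool_rot: [-3.141, 0.002, -0.212]
force: [0.6, -0.6, 0.2]
gripper_width: -0.0004
```

>>> apply_moves(commands=[0,0,0.01,0,0,0,0.018,0,0,0,0.018,0,0,0,0.012,0,0,0,0.005,0,0,0,0,0,0,0,0,0])

```text
clock: 13.87
eef_pos: [0.528, -0.1586, 0.1229]
tool_rot: [-3.141, 0.0, -0.211]
force: [-1.0, -0.2, 0.6]
gripper_width: 0.0001
```

```bash
python3 - <<'E'
from h import *
out=[]
st=r.get_state();e=st["eef_pos"];print(e,st["tool_rot"])
for n in ["top","side","wrist"]:
    s=vision.snapshot(n); im=s["img"][:,:,::-1].copy(); np.savez(n+"5.npz",**s)
    print(n,proj(s,e).round(1),proj(s,[.5275,-.159,.081]).round(1))
    if n=="top": im=cv2.resize(im[138:218,225:345],None,fx=6,fy=6,interpolation=cv2.INTER_CUBIC)
    if n=="side": im=cv2.resize(im[175:275,235:335],None,fx=6,fy=6,interpolation=cv2.INTER_CUBIC)
    cv2.imwrite(f"pics/{n}5.png",im)
E
```

```text
[ 0.52799714 -0.15859976  0.12292202] [-3.14143212e+00  3.88572221e-05 -2.11297001e-01]
top [311.7 176. ] [310.1 178.2]
side [293.  220.1] [292. 230.]
wrist [254.9 252.7] [254.2 221. ]
```

View pics/side5.png

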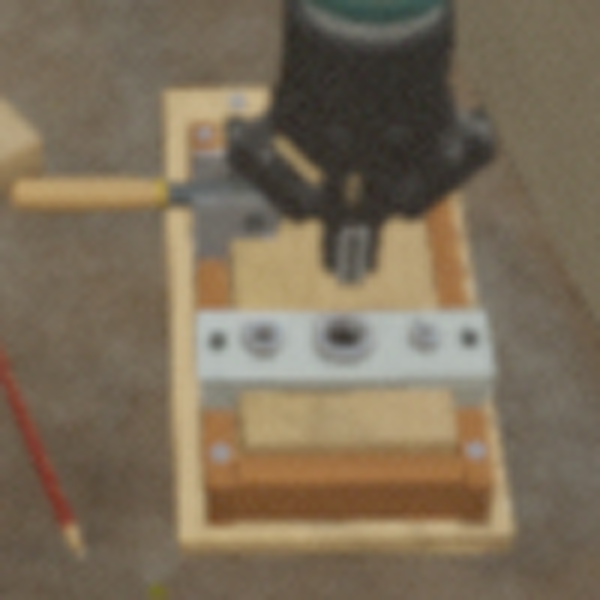

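View pics/wrist5.png

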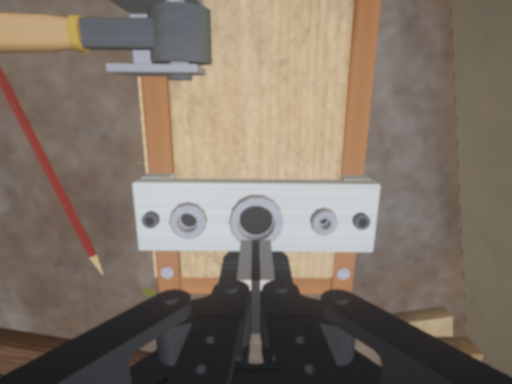

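View pics/top5.png

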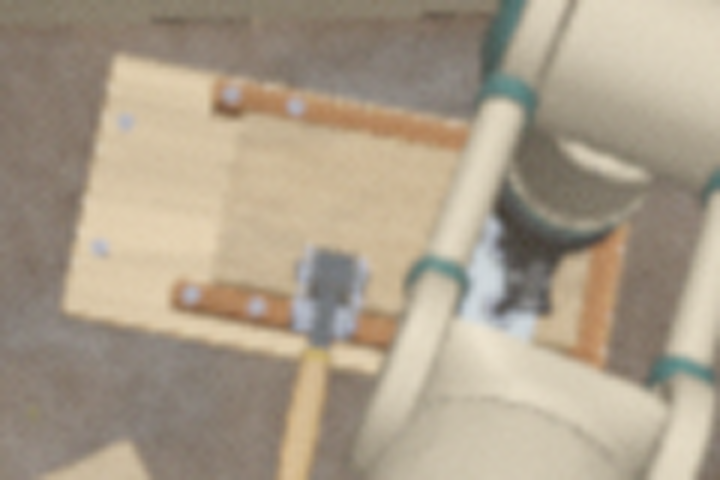

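The wrist picture puts the wide bushing's centre at about (256, 219), within about 1 mm of straight below the tip. I'll lower to about 25 mm above it and hold.

>>> apply_moves(commands=[0,0,0.006,0,0,0,0.007,0,0,0,0.004,0,0,0,0,0,0,0,0,0,0,0,0,0,0,0,0,0,0,0,0,0,0,0,0,0,0,0,0,0,0,0,0,0,0,0,0,0])

```text
clock: 15.02
eef_pos: [0.5283, -0.1592, 0.1058]
tool_rot: [-3.142, -0.0, -0.212]
force: [-0.5, -0.5, 0.5]
gripper_width: -0.0002
```

>>> apply_moves(commands=[0,0,0,0,0,0,0,0,0,0,0,0,0,0,0,0,0,0,0,0,0,0,0,0,0,0,0,0,0,0,0,0,0,0,0,0,0,0,0,0,0,0,0,0,0,0,0,0])

```text
clock: 16.02
eef_pos: [0.5282, -0.1592, 0.1057]
tool_rot: [-3.141, 0.0, -0.212]
force: [-0.7, -0.0, -0.5]
gripper_width: -0.0001
```

>>> apply_moves(commands=[0,0,0,0,0,0,0,0,0,0,0,0,0,0,0,0,0,0,0,0,0,0,0,0,0,0,0,0,0,0,0,0,0,0,0,0,0,0,0,0,0,0,0,0,0,0,0,0])

```text
clock: 17.02
eef_pos: [0.5283, -0.1592, 0.1058]
tool_rot: [-3.141, -0.0, -0.212]
force: [-0.5, 0.7, -0.1]
gripper_width: -0.0001
```

>>> apply_moves(commands=[0,0,0,0,0,0,0,0,0,0,0,0,0,0,0,0])

```text
clock: 17.35
eef_pos: [0.5282, -0.1592, 0.1058]
tool_rot: [-3.142, 0.0, -0.212]
force: [-0.5, 0.3, -0.3]
gripper_width: -0.0002
```

```bash
python3 - <<'E'
from h import *
st=r.get_state();print(st["clock"],st["eef_pos"],st["tool_rot"],st["force"])
s=vision.snapshot("wrist"); cv2.imwrite("pics/wrist6.png",s["img"][:,:,::-1])
s2=vision.snapshot("side"); cv2.imwrite("pics/side6.png",cv2.resize(s2["img"][175:275,235:335,::-1],None,fx=6,fy=6,interpolation=cv2.INTER_CUBIC))
np.savez("w6.npz",**s)
E
```

```text
17.35 [ 0.52824281 -0.15917004  0.10575731] [-3.14150635e+00  4.09080187e-05 -2.11945463e-01] [-0.45940818  0.31639822 -0.28693425]
```

View pics/wrist6.png

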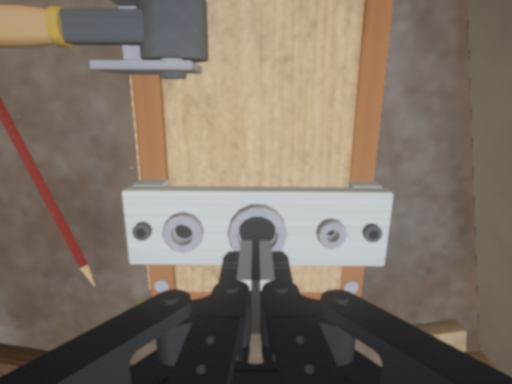

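View pics/side6.png

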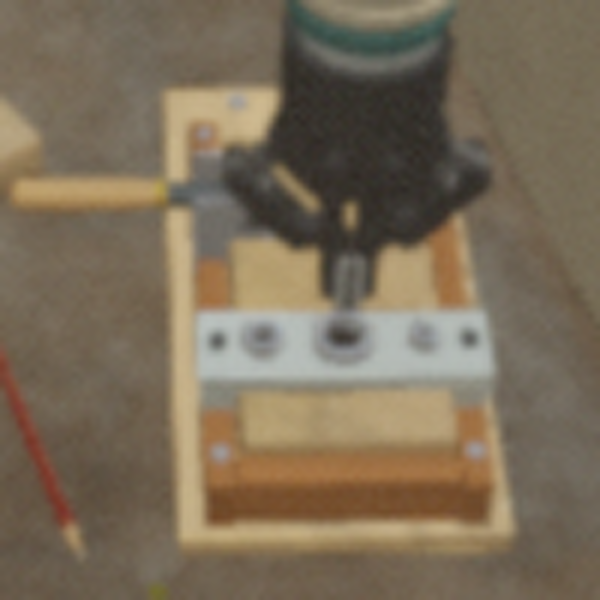

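```bash
python3 - <<'E'
from h import *
s=dict(np.load("w6.npz")); print(ray(s,257,232,.081))
print(r.job_done())
E
```

```text
[ 0.52855343 -0.15868186  0.081     ]
the job is handed in; nothing more can be done
None
```

The pine block is home, the cam lever is locked, and the arm finished pointing at the widest bushing, the middle one of the three. I handed the job in at about 17.5 s of the 48 s allowed; no verdict is reported.

- **Block:** I pushed it with closed fingers until it stopped dead, at about 19 N. The side picture then showed no gap at the end stop. The loading end measured jig y = 84 mm, against 85 mm for fully home.
- **Lever:** I followed the handle's arc down to its hard stop, with the grip top at 88.5 mm against the expected 89 mm. Pressing to confirm the stop briefly reached 21 N upward (about 23 N in all), more than the 15 N you called ample. Afterwards the pictures showed the handle level.
- **Pointing:** The fingertips point straight down at (0.5282, -0.1592, 0.1058), about 25 mm above the bushing's top. They stayed within 0.1 mm for more than two seconds, with no contact force. The last wrist picture puts the bushing's centre within 1 mm of the point below the tip.

The camera views differed slightly on the bushing: the first side-view estimate was 2 to 5 mm off the others, within what its small image and the calibration allow. I went by the closer wrist view and the top view. No other check failed.

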